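Hang the reel arm on the slotted post

ROBOT

A 7-joint arm with a two-finger parallel gripper is mounted at the origin on the work surface. World frame = base frame: x ahead of the robot, y to its left, z up, the work surface at z = 0. Lengths are in m, angles in rad, forces in N, time in s.
With the tool pointing down it reaches from about 0.375 to 0.925 m from the base axis. Payload 3.1 kg.
Tool frame: the origin (TCP) lies at the very end of the fingers, on their centre line; the grasp point (between the pads) lies 19 mm behind it; z points along the fingers, y is the line along which they close (so a half turn about z gives the same grasp; the last joint's range is limited). The gripper opens to 85 mm and grips with 20 to 120 N. Pads are 22 mm wide; open, the fingers measure 114 mm over their backs; the gripper's body (76 mm by 85 mm) begins 54 mm behind the grasp point. The pads swing forward as they close: fully open they stand 13 mm farther back than shut.
Start: joints at [-1.375, 0.383, 0.044, 1.598, -0.018, 1.161, -0.05], TCP at [0.188, 0.622, 0.231] pointing down, gripper open.
Joint ranges: [-2.61, 2.61], [-0.41, 2.15], [-1.48, 1.57], [0, 2.5], [-1.57, 4.71], [0.05, 1.97], [-2.85, 2.85]. Speed limits (rad/s): [2.79, 2.79, 3.14, 3.14, 3.14, 3.14, 3.14].

INTERFACE

Orientations are given as a unit quaternion [x, y, z, w].
In Python, from bench import arm gives the robot as it stands. The module is installed in compiled form; this text tells all that it offers.
- The arm moves only by the tool drive_tool, never from a script. Its argument "steps" is a list of rows, each a list of 7 numbers: the shift along the world's x, y, z in mm, then the turn, a rotation vector about the world's x, y, z in rad, then the opening, from 0 (shut) to 1 (fully open). A call has 1 to 20 rows; each row shifts and turns the commanded pose from where the row before left it; what a row does not reach is not made up. A row lasts 1/10 s, in which the tool goes at most 50 mm and 8.59 degrees, less where a joint would pass 70% of its speed; a pose out of reach is approached as far as the arm can. A call is refused whole if a number of a shift passes 50 or a number of a turn 0.15, either way. A call with a gripper value outside its range is refused whole. The fingers move at their own pace and stop on an object; "force" is the grip in N (left out, the last holds). Time passes only in rows, so rows that do not move let the fingers close. It gives the time, the measured TCP pose, the force, the opening and the grip force at its end, in the units of the state.
- arm.get_state(): the state, without advancing time (a new reading comes with each control period).
- arm.camera(name): name is "scene" or "side" or "wrist"; returns a dict with "frame" (420x560x3 uint8, red, green, blue), "mtx" (3x3 intrinsics, pixels), "extrinsics" (4x4, takes a point from camera to world coordinates). Camera axes: x right, y down, z forward; pixel columns grow to the right and rows downward; lengths in m; the calibration is good to about 2 mm. A picture is of the moment at which its call begins. There is no depth.
- arm.sign_off(): hands the job in; it is judged then, once.
Trained networks look in a picture, given as the dict that the camera call returned (one of the last four; its "shot" number tells which), for a name from the list of things; names that differ only in an ending like _2 or _b are one class to them, and where a whole thing is asked for, a point or a joint stands for the part that bears it (a point fixed in the world has none). Each returns a list of dicts, best first, with "score" (0 to 1); they miss things now and then, are a little off and sometimes report something else, mostly with a low value. They report only what shows in the picture. A call takes as long as a camera call. They do not tell look-alikes from the thing itself.
- arm.boxes_of(picture, label): "uv" ([column, row] in pixels, amid what is visible of it).
The state is a dict: "clock": time; "joints": joint angles; "qd": joint speeds; "effort": joint torques, N m; "ee_pos": TCP position; "tcp_rot": TCP orientation; "contact_force": force on the tool from outside, world axes, zero at the start; "ft_torque": the same for the moment, N m; "opening": finger opening in m; "finger_force": force on a finger pad.
Only numpy, scipy, OpenCV 4.12 (cv2) and the standard library are available. Lean on these libraries where they do the work, as an engineer would, in place of code of your own. Each camera call takes 0.05 s, during which the arm holds its last target. There are 200 camera calls.

TASK

Pick up the loose reel arm, press the two hook tabs on its back into the slots of the post, and push it down until the hooks seat and the post's spring latch clicks into the arm's plate; then let go, leaving it hanging. The slotted plate was set by eye, so feel for the slots, and do not force it: never push harder than about 20 N. Leave the roll, the bottle and the bin where they stand.

Things in the scene. Friction and masses are not known exactly. Their poses are not given: they have to be found in the camera images.
- bracket: the reel arm: loose grey L-shaped bracket, 0.22 to 0.38 kg, standing on the table the way up it is hung. Origin: back face of its upright plate, middle of the lower edge; x out of the back (as the tabs point), z up. Plate 50 wide, 100 high, 8 thick. In front: a web 20 thick (y), x -46 to -8 mm, z 0 to 97; then the arm, 20 thick, x -150 to -46, z 0 to 26, tip turned up to z 46
- grip (a point): point inside the reel arm's web (bracket x -28, y 0, z 82 mm), good to grip from above across the 20 mm thickness (bracket y). The web's top is 15 mm above it
- tab_low (a point): lower hook tab, centre of its end face (bracket x 10.5, y 0, z 36 mm). Tab 6 thick (y), 22 high (z 25 to 47): a neck at z 40 to 47 with a 5 thick lip (x 5.5 to 10.5) hanging 15 below the neck
- tab_high (a point): upper hook tab, the same shape 45 mm higher (end centre at bracket z 81 mm; neck z 85 to 92, lip down to z 70)
- pocket (a point): centre of the latch pocket in the plate's back face (bracket x 0, z 11.5 mm): 22 wide, z 5 to 18, 2.5 deep
- post: slotted post, fixed, blue-grey, 74 wide, 45 deep, 231 high, on a 120 x 120 x 10 mm base. Origin: on the table, in the plane of the slotted plate's front face, midway across; x into the post (the way the tabs go in), z up; the hung arm has parallel axes and points to -x. Slotted plate: bare metal, 68 wide, 4 thick, hollow behind for 37, nominal top at z 242, with two slots and a latch
- slot_low (a point): NOMINAL centre of the lower slot (post z 177.5 mm, on the face); slot 10 wide, 25 high. The slotted plate was clamped by eye: plate, slots and latch together really sit anywhere from 16 mm lower to 16 mm higher than nominal; fixed during the job, not in the measured poses, so feel for it. A tab (22 high, 6 wide) enters when centred within 1.5 mm in height and 2 mm in y
- slot_high (a point): NOMINAL centre of the upper slot, post z 222.5 mm, 45 above the lower; same size and same unknown shift
- home (a point): NOMINAL place of the reel arm's origin when hung fully home (post x 0, y 0, z 125 mm), plus the same unknown shift: the necks then rest on the lower ends of the slots and the plate is against the face. The tabs can go in only when the arm is 15 to 18 mm higher than home
- latch (a joint): spring latch: 14 mm wide dark wedge, 6 to 16 mm above home, 6 proud of the face, sloped on top. Value: metres pushed in; 0 free; spring 3.6 N at 0, 5.4 N at 0.006. The arm's lower edge going down cams it in to 0.004-0.006 (8 to 16 N downward, more than the arm's weight); then it springs into the pocket: 0.001-0.0035 is engaged. The last 3 mm down to the hard seat are free
- roll: bystander: cardboard roll core lying flat, 110 across, 48 high; origin at the centre of its underside
- bottle: bystander: clear bottle, 64 across, 190 high; origin at the centre of its underside
- bin: bystander: empty grey open bin 110 x 150 x 60; origin at the centre of its underside
There are look-alikes about, which are no part of the job. What is shaped like the bracket but green is not meant.

How it is judged:
By the outcome, as a careful person would: the job done as asked, in the order asked, and still so for the second after the job is handed in, with the robot touching nothing.
It also fails if it takes over 54 s, if anything falls off the work surface, if the arm or the gripper's body presses on something with over 40 N, if the wrist force passes 120 N, or if a joint passes its speed limit or range.

## Working session

There is one attempt and no reset: what is moved stays moved. The work goes in short steps, Python scripts to look and compute and a tool call to move; the robot and the scene stay as the last step left them, time stands still between calls to the robot, and variables do not carry over. Pictures are saved under pics/ and viewed, at most 10 in all, crops included, and the job is handed in when it is done.

Besides the shell and the picture viewer there is one more tool, called after "Request:" as name([rows], argument=value, ...), one row to a line, values as JSON. drive_tool: Moves the arm, as the interface text tells. Its arguments: {"type":"object","properties":{"steps":{"type":"array"},"force":{"type":"number"}},"required":["steps"]}

```bash
mkdir -p pics; cat > h.py <<'E'
from bench import arm
import numpy as np, cv2, pickle
def shot(n,f):
    p=arm.camera(n); cv2.imwrite(f'pics/{f}.png',p['frame'][:,:,::-1]); pickle.dump(p,open(f'pics/{f}.pkl','wb')); return p
def proj(p,X):
    E=np.linalg.inv(p['extrinsics']); c=(E[:3,:3]@np.atleast_2d(X).T).T+E[:3,3]; q=c@np.array(p['mtx']).T; return q[:,:2]/q[:,2:]
def onplane(p,uv,z):
    E=np.array(p['extrinsics']); d=E[:3,:3]@np.linalg.inv(p['mtx'])@np.array([uv[0],uv[1],1.]); return E[:3,3]+d*(z-E[2,3])/d[2]
E
python3 - <<'E'
from h import *
fs=[]
for n in ['scene','side']:
    p=shot(n,n+'1'); fs.append(p['frame'])
    print(n,np.round(p['extrinsics'],3).tolist(),p['mtx'][0][0])
    for l in ['bracket','grip','tab_low','tab_high','post','slot_low','slot_high','latch','home','pocket']:
        print(l,[(np.round(b['uv']).tolist(),round(b['score'],2)) for b in arm.boxes_of(p,l)][:4])
s=arm.get_state();print(s['tcp_rot'],s['ee_pos'],s['clock'],s['opening'],s['contact_force'])
E
```

```text
scene [[0.866, 0.396, -0.305, 0.908], [0.499, -0.704, 0.505, -0.565], [-0.015, -0.59, -0.807, 1.03], [0.0, 0.0, 0.0, 1.0]] 435.3917956746779
bracket [([233.0, 266.0], 0.84), ([214.0, 380.0], 0.78)]
grip [([213.0, 380.0], 0.96), ([233.0, 262.0], 0.56)]
tab_low [([213.0, 382.0], 0.89), ([237.0, 265.0], 0.68)]
tab_high [([216.0, 380.0], 0.67), ([231.0, 263.0], 0.64)]
post [([260.0, 174.0], 0.91)]
slot_low [([266.0, 172.0], 0.75)]
slot_high [([260.0, 170.0], 0.75)]
latch [([312.0, 306.0], 0.32), ([233.0, 264.0], 0.21)]
home [([264.0, 170.0], 0.79)]
pocket [([233.0, 264.0], 0.86), ([213.0, 384.0], 0.72)]
side [[0.994, -0.071, 0.087, 0.466], [-0.11, -0.748, 0.654, -0.869], [0.019, -0.66, -0.751, 1.132], [0.0, 0.0, 0.0, 1.0]] 540.6988165078468
bracket [([253.0, 287.0], 0.74), ([319.0, 381.0], 0.72)]
grip [([250.0, 288.0], 0.78), ([319.0, 380.0], 0.62)]
tab_low [([318.0, 385.0], 0.62), ([253.0, 290.0], 0.59)]
tab_high [([317.0, 380.0], 0.66), ([250.0, 286.0], 0.58)]
post [([318.0, 205.0], 0.68), ([216.0, 198.0], 0.6)]
slot_low [([209.0, 198.0], 0.63)]
slot_high [([213.0, 194.0], 0.84)]
latch []
home [([215.0, 196.0], 0.78), ([262.0, 121.0], 0.74)]
pocket [([250.0, 288.0], 0.96), ([319.0, 385.0], 0.88)]
[1.46324084e-01 9.89236707e-01 6.80468578e-06 5.92522906e-06] [0.18819975 0.62217061 0.23128419] 1.1 0.08567269001101857 [ 0.63637588  0.49556578 -0.01430404]
```

View pics/scene1.png

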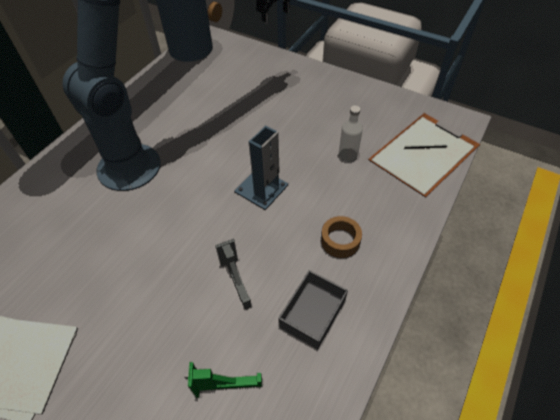

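View pics/side1.png

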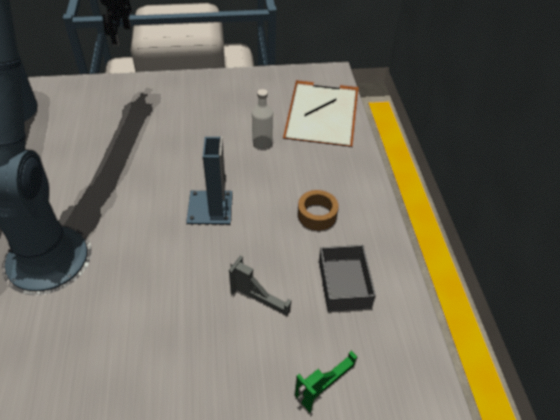

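The candidates are the grey bracket at scene (233,266) / side (253,287), and its green look-alike at scene (214,380) / side (319,381). The description says grey, so I choose the first and check it in a close crop.

```bash
python3 - <<'E'
from h import *
def c(f,u,v,w,h): 
    i=cv2.imread(f'pics/{f}.png')[v:v+h,u:u+w]; i=cv2.resize(i,(400,300),interpolation=cv2.INTER_CUBIC); return np.clip(i.astype(float)*1.6,0,255).astype(np.uint8)
a=np.vstack([np.hstack([c('scene1',190,230,100,75),c('side1',215,250,100,75)]),np.hstack([c('scene1',210,125,120,90),c('side1',160,135,120,90)])])
cv2.imwrite('pics/crop1.png',a)
for f,uvs in [('scene1',[(233,266),(227,245),(247,302),(262,190),(214,380)]),('side1',[(253,287),(240,280),(288,308),(210,208),(319,381)])]:
    p=pickle.load(open(f'pics/{f}.pkl','rb'))
    for u in uvs: print(f,u,np.round(onplane(p,u,0.0),3))
E
```

```text
scene1 (233, 266) [ 0.496 -0.136  0.   ]
scene1 (227, 245) [ 0.444 -0.089  0.   ]
scene1 (247, 302) [ 0.585 -0.206  0.   ]
scene1 (262, 190) [0.426 0.127 0.   ]
scene1 (214, 380) [ 0.623 -0.406  0.   ]
side1 (253, 287) [ 0.515 -0.138  0.   ]
side1 (240, 280) [ 0.485 -0.115  0.   ]
side1 (288, 308) [ 0.594 -0.206  0.   ]
side1 (210, 208) [0.419 0.131 0.   ]
side1 (319, 381) [ 0.638 -0.393  0.   ]
```

View pics/crop1.png

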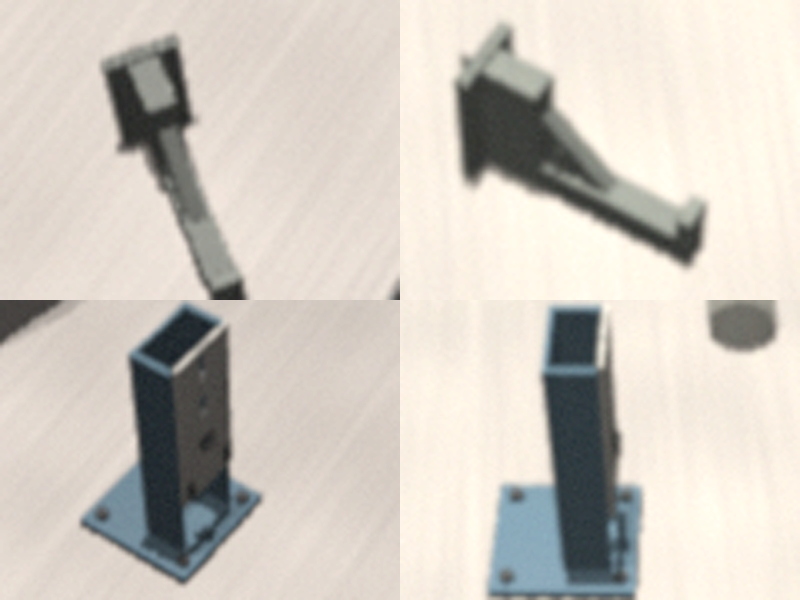

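```bash
cat > fit.py <<'E'
from h import *
from scipy.optimize import least_squares
P={n:pickle.load(open(f'pics/{n}1.pkl','rb')) for n in ['scene','side']}
def tf(q,X):
    c,s=np.cos(q[2]),np.sin(q[2]); X=np.array(X,float)/1000
    return np.c_[q[0]+c*X[:,0]-s*X[:,1],q[1]+s*X[:,0]+c*X[:,1],X[:,2]]
B={'scene':(190,230,4,[((0,25,100),103,61),((0,-25,100),177,36),((-8,25,0),122,150),((-8,-25,0),193,122),((-46,10,97),150,111),((-46,-10,97),177,103),((-150,10,46),213,290),((-150,-10,46),243,279)]),
'side':(215,250,4,[((-4,-25,100),113,30),((0,25,100),58,76),((-4,25,0),70,182),((-46,10,97),140,100),((-46,-10,97),152,80),((-150,10,0),290,265),((-150,-10,46),306,203)])}
k=10/3
Q={'scene':(210,125,k,[((45,37,231),132,56),((45,-37,231),187,6),((0,37,231),173,75),((0,37,10),182,260),((0,-37,10),230,207),(('b',60,60,10),83,222),(('b',-60,60,10),183,280),(('b',-60,-60,10),260,195)]),
'side':(160,135,k,[((45,37,231),143,72),((0,37,231),202,74),((45,-37,231),152,8),(('b',60,60,10),90,292),(('b',-60,60,10),235,294),(('b',60,-60,10),102,187),(('b',-60,-60,10),240,187)])}
def res(q,D):
    r=[]
    for n,(u0,v0,s,L) in D.items():
        X=[(x[0] if x[0]!='b' else (x[1]+q[3]*1000,x[2],x[3])) for x in [((l[0],) if l[0][0]!='b' else l[0]) for l in L]]
        r.append(proj(P[n],tf(q,X))-[[u0+l[1]/s,v0+l[2]/s] for l in L])
    return np.vstack(r)
if __name__=='__main__':
    for D,q0 in [(B,[.47,-.09,2.3]),(Q,[.45,.12,3.1,.03])]:
        o=least_squares(lambda q:res(q,D).ravel(),q0,loss='soft_l1'); print(np.round(o.x,4)); print(np.round(res(o.x,D),1).tolist())
E
python3 fit.py
```

```text
[ 0.477  -0.1311  2.4972]
[[-1.2, -0.1], [-1.0, -0.6], [0.0, -0.3], [-0.2, 0.2], [-1.3, 0.5], [-0.4, -0.3], [-0.8, 0.3], [-0.6, -0.0], [-0.2, -2.1], [0.3, 0.7], [0.5, -1.6], [0.3, -0.5], [1.9, -1.7], [0.5, 0.5], [1.5, -0.6]]
[0.4663 0.1234 3.0425 0.0458]
[[-2.1, -0.0], [-1.5, -1.2], [-0.6, 1.4], [0.5, -1.1], [0.7, -1.0], [-2.4, -0.7], [-0.6, 0.2], [-0.1, -0.1], [0.6, 0.6], [1.6, 0.1], [0.1, -0.7], [-0.3, 0.4], [1.0, -0.0], [0.2, -0.8], [1.2, -0.6]]
```

Request:
drive_tool([
  [39,-20,15,0,0,-0.044,1],
  [39,-20,15,0,0,-0.044,1],
  [39,-20,15,0,0,-0.044,1],
  [39,-20,15,0,0,-0.044,1],
  [39,-20,15,0,0,-0.044,1],
  [39,-20,15,0,0,-0.044,1],
  [39,-20,15,0,0,-0.044,1],
  [39,-20,15,0,0,-0.044,1],
  [0,-47,0,0,0,0,1],
  [0,-47,0,0,0,0,1],
  [0,-47,0,0,0,0,1],
  [0,-47,0,0,0,0,1],
  [0,-47,0,0,0,0,1],
])

```text
clock: 2.4
ee_pos: [0.5001, 0.2251, 0.3514]
tcp_rot: [0.317, 0.948, 0.0, 0.0]
contact_force: [0.8, 0.6, -0.2]
opening: 0.0856
finger_force: 0.0
```

Request:
drive_tool([
  [0,-47,0,0,0,0,1],
  [0,-47,0,0,0,0,1],
  [0,-47,0,0,0,0,1],
  [0,-47,0,0,0,0,1],
  [0,-47,-15,0,0,0,1],
  [0,-47,-15,0,0,0,1],
  [0,-46,-15,0,0,0,1],
  [0,-45,-15,0,0,0,1],
  [0,0,0,0,0,0,1],
])

```text
clock: 3.3
ee_pos: [0.4969, -0.1543, 0.2899]
tcp_rot: [0.324, 0.946, -0.002, -0.001]
contact_force: [-0.5, 1.1, -0.5]
opening: 0.0855
finger_force: 0.0
```

```bash
python3 - <<'E'
from h import *
p=shot('wrist','w1'); print(np.round(p['extrinsics'],3).tolist(),p['mtx'][0][0])
print(arm.get_state()['ee_pos'],arm.get_state()['tcp_rot'])
i=p['frame'][:,:,::-1].copy()
from fit import tf
q=[.477,-.1311,2.4972]
def L(a,b,c=(0,0,255)):
    u=proj(p,tf(q,[a,b])); cv2.line(i,*[tuple(int(x) for x in k) for k in u],c,1)
for z in (0,100):
    R=[(0,25,z),(0,-25,z),(-8,-25,z),(-8,25,z)]
    for a,b in zip(R,R[1:]+R[:1]): L(a,b)
R=[(-46,10,97),(-46,-10,97),(-8,-10,97),(-8,10,97)]
for a,b in zip(R,R[1:]+R[:1]): L(a,b,(0,255,0))
L((-150,10,46),(-150,-10,46),(255,0,0))
cv2.imwrite('pics/w1o.png',cv2.resize(i,(784,588)))
E
```

```text
[[0.613, 0.753, 0.24, 0.435], [0.79, -0.582, -0.191, -0.106], [-0.004, 0.307, -0.952, 0.432], [0.0, 0.0, 0.0, 1.0]] 344.640057564342
[ 0.49835737 -0.15024244  0.29053386] [ 3.21514696e-01  9.46903987e-01 -7.65290355e-04 -7.44008627e-04]
```

View pics/w1o.png

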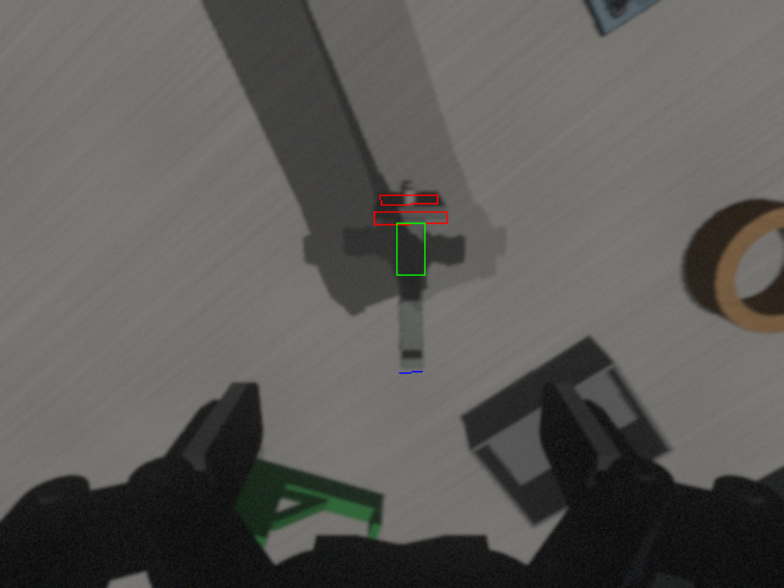

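The grey bracket lies in the gripper's shadow near (410,270), roughly where I predicted it. The green one is at (330,500). I'll brighten and zoom to refine.

```bash
python3 - <<'E'
from h import *
p=pickle.load(open('pics/w1.pkl','rb'))
i=p['frame'][:,:,::-1][120:270,220:370].astype(float)*2.6
i=cv2.resize(np.clip(i,0,255).astype(np.uint8),(600,600),interpolation=cv2.INTER_CUBIC)
cv2.imwrite('pics/w1c.png',i)
E
```

```text
(no output)
```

View pics/w1c.png

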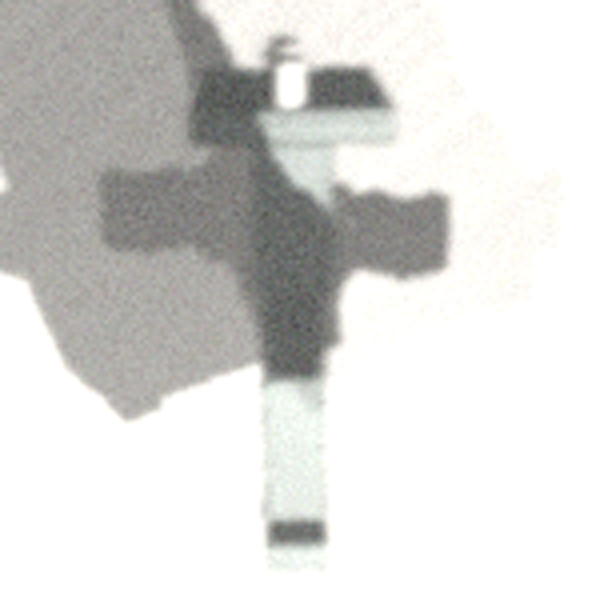

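```bash
python3 - <<'E'
from fit import *
P['wrist']=pickle.load(open('pics/w1.pkl','rb'))
W={'wrist':(220,120,4,[((0,25,100),191,108),((0,-25,100),400,108),((-8,25,100),190,144),((-8,-25,100),398,142),((0,25,0),210,68),((0,-25,0),370,68),((-150,10,46),268,570),((-150,-10,46),325,570)])}
for D in (W,dict(B,**W)):
    o=least_squares(lambda q:res(q,D).ravel(),[.47,-.13,2.5],loss='soft_l1'); print(np.round(o.x,4)); print(np.round(res(o.x,D),1)[-8:].tolist())
    g=tf(o.x,[(-28,0,82)])[0]; print(g, np.degrees(o.x[2]))
s=arm.get_state(); a=np.array(s['tcp_rot']); print(s['ee_pos'],a,'tool y deg',2*np.degrees(np.arctan2(a[1],a[0]))-90)
E
```

```text
[ 0.474  -0.1285  2.4954]
[[-0.1, 0.6], [-0.1, -0.1], [0.4, -0.1], [0.2, -0.2], [-0.4, -0.5], [0.1, -1.0], [-1.3, 0.7], [0.6, 0.6]]
[ 0.49631653 -0.14535451  0.082     ] 142.97826837968816
[ 0.4747 -0.129   2.4965]
[[-0.0, 1.6], [-0.1, 0.8], [0.5, 0.9], [0.3, 0.7], [-0.4, 0.3], [0.2, -0.3], [-1.1, 1.4], [0.8, 1.2]]
[ 0.4970726  -0.14584288  0.082     ] 143.04128569166176
[ 0.49835737 -0.15024244  0.29053386] [ 3.21514696e-01  9.46903987e-01 -7.65290355e-04 -7.44008627e-04] tool y deg 52.49087379333801
```

Request:
drive_tool([
  [-1,3,-35,0,0,0.009,1],
  [-1,2,-35,0,0,0,1],
  [0,0,-35,0,0,0,1],
  [0,0,-35,0,0,0,1],
  [0,0,-30,0,0,0,1],
  [0,0,-25,0,0,0,1],
  [0,0,-20,0,0,0,1],
  [0,0,-10,0,0,0,1],
  [0,0,0,0,0,0,1],
  [0,0,0,0,0,0,0.1],
  [0,0,0,0,0,0,0.1],
  [0,0,0,0,0,0,0.1],
  [0,0,0,0,0,0,0.1],
  [0,0,0,0,0,0,0.1],
  [0,0,0,0,0,0,0.1],
  [0,0,0,0,0,0,0.1],
], force=60)

```text
clock: 4.95
ee_pos: [0.4984, -0.1411, 0.0667]
tcp_rot: [0.313, 0.95, 0.0, 0.0]
contact_force: [-1.3, 0.4, 4.6]
opening: 0.0189
finger_force: 61.9
```

Request:
drive_tool([
  [0,0,10,0,0,0,0.1],
  [0,0,15,0,0,0,0.1],
  [0,0,25,0,0,0,0.1],
  [0,0,35,0,0,0,0.1],
  [0,0,35,0,0,0,0.1],
  [0,0,30,0,0,0,0.1],
  [0,0,0,0,0,0,0.1],
  [0,0,0,0,0,0,0.1],
])

```text
clock: 5.75
ee_pos: [0.4981, -0.1406, 0.2168]
tcp_rot: [0.313, 0.95, 0.001, 0.0]
contact_force: [0.7, 1.0, -4.2]
opening: 0.0188
finger_force: 61.0
```

```bash
python3 - <<'E'
from h import *
for f,uv in [('scene1',(349,155)),('side1',(262,143)),('scene1',(342,243)),('side1',(318,215))]:
    print(uv,onplane(pickle.load(open(f'pics/{f}.pkl','rb')),uv,0))
s=arm.get_state();print(s['ee_pos'],s['tcp_rot'],s['contact_force'],s['ft_torque'],s['joints'])
E
```

```text
(349, 155) [0.59619003 0.38993312 0.        ]
(262, 143) [0.58777883 0.3846852  0.        ]
(342, 243) [0.71990434 0.07406428 0.        ]
(318, 215) [0.71344183 0.07711606 0.        ]
[ 0.49809944 -0.14056933  0.21678392] [3.12963342e-01 9.49764938e-01 6.17548665e-04 3.56184083e-04] [ 0.69160095  0.97945382 -4.16722649] [ 0.1161377   0.0724183  -0.00187912] [-0.44098761  0.16534839  0.70274666  1.9563915  -0.12354403  1.0610195
  1.24960426]
```

Request:
drive_tool([
  [17,20,0,0,0,0.067,0.1],
  [17,30,0,0,0,0.067,0.1],
  [17,35,0,0,0,0.067,0.1],
  [17,35,0,0,0,0.067,0.1],
  [0,40,0,0,0,0.067,0.1],
  [0,40,0,0,0,0.067,0.1],
  [0,35,0,0,0,0.067,0.1],
  [0,24,0,0,0,0.067,0.1],
  [0,0,0,0,0,0,0.1],
  [0,0,0,0,0,0,0.1],
])

```text
clock: 6.75
ee_pos: [0.5655, 0.119, 0.215]
tcp_rot: [0.049, 0.999, -0.001, -0.001]
contact_force: [0.2, -0.6, -4.0]
opening: 0.0193
finger_force: 61.0
```

```bash
python3 - <<'E'
from h import *
for n,f in [('wrist','w2'),('scene','sc2'),('side','si2')]: shot(n,f)
s=arm.get_state();print(s['ee_pos'],s['tcp_rot'],s['contact_force'],s['joints'])
def c(f,u,v,w,h,W,H,g):
    i=cv2.imread(f'pics/{f}.png')[v:v+h,u:u+w]; return np.clip(cv2.resize(i,(W,H),interpolation=cv2.INTER_CUBIC)*float(g),0,255).astype(np.uint8)
cv2.imwrite('pics/c2.png',c('w2',180,0,200,150,800,600,2.2))
cv2.imwrite('pics/c3.png',np.hstack([c('sc2',230,110,100,100,400,400,1.6),c('si2',190,120,100,100,400,400,1.6)]))
E
```

```text
[0.56620516 0.11575718 0.21587503] [ 5.19858866e-02  9.98647475e-01 -7.62879405e-04 -3.24902471e-04] [ 0.6303549   0.39637333 -2.59840481] [-0.67798735  0.27953326  0.47646149  1.8095292  -0.14192949  1.08752169
  1.31573546]
```

View pics/c2.png

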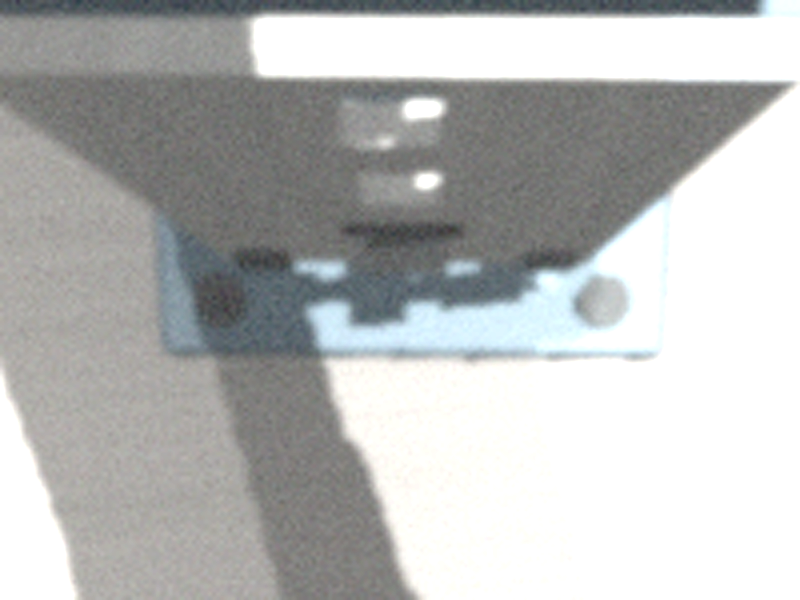

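View pics/c3.png

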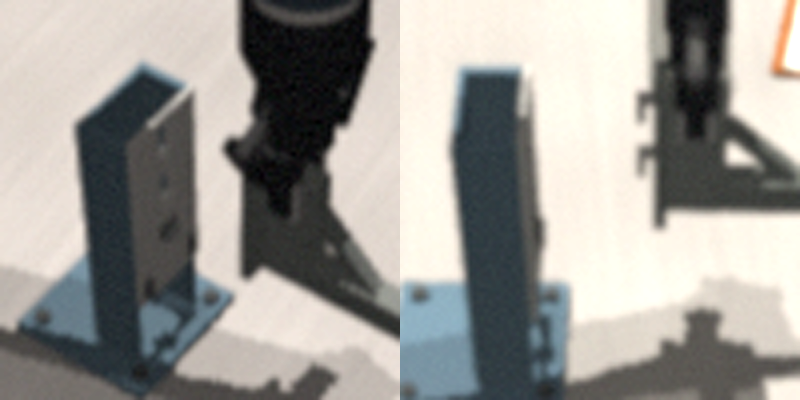

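The wrist view shows both slots, at crop (392,122) and (400,186), and the plate's top edge. That's enough to fit the post and its shift. The side view shows the bracket upright in the gripper with its tabs facing the post.

```bash
cat > fit2.py <<'E'
from fit import *
P['wrist']=pickle.load(open('pics/w2.pkl','rb'))
# q: x,y,yaw,bx,d
Wf=[((0,-34,242),797,82),((0,34,242),-26,80),((0,-5,235),443,97),((0,5,235),342,97),((0,-5,210),440,149),((0,5,210),345,149),((0,5,190),358,170),((0,-5,190),442,170),((0,0,165),400,204)]
Wb=[((-60,60,10),165,352),((-60,-60,10),661,352)]
def rw(q):
    X=[(a[0][0],a[0][1],a[0][2]+q[4]*1000) for a in Wf]+[(a[0][0]+q[3]*1000,)+a[0][1:] for a in Wb]
    return proj(P['wrist'],tf(q,X))-[[180+a[1]/4,a[2]/4] for a in Wf+Wb]
o=least_squares(lambda q:rw(q).ravel(),[.466,.123,3.04,.046,0],loss='soft_l1',f_scale=.5);print('wrist only',np.round(o.x,4));print(np.round(rw(o.x),1).tolist())
o=least_squares(lambda q:np.r_[rw(q).ravel(),.5*res(q,Q).ravel()],o.x,loss='soft_l1',f_scale=.5);print('all',np.round(o.x,4),np.degrees(o.x[2]));print(np.round(rw(o.x),1).tolist())
E
python3 - <<'E'
from fit2 import *
a=[]
for k in range(8):
    arm.camera('wrist'); s=arm.get_state(); a.append(np.r_[s['ee_pos'],s['tcp_rot'],s['contact_force']])
a=np.array(a);print(np.round(a[:,:3],4).tolist());print(a.mean(0),np.degrees(2*np.arctan2(a[:,4],a[:,3]).mean())-90)
E
```

```text
wrist only [ 0.4623  0.1258  3.0417  0.0449 -0.0121]
[[-0.1, -0.2], [0.1, -0.1], [0.5, 0.2], [-2.9, 0.2], [0.4, -0.6], [0.3, -0.6], [-0.6, 1.4], [-0.5, 1.4], [0.4, -0.2], [-1.3, -0.1], [0.8, 0.1]]
all [ 0.4623  0.1258  3.0421  0.0447 -0.0121] 174.29773192157714
[[-0.0, -0.2], [0.0, 0.0], [0.4, 0.2], [-2.9, 0.2], [0.4, -0.5], [0.3, -0.6], [-0.6, 1.4], [-0.5, 1.4], [0.3, -0.1], [-1.3, 0.1], [0.8, 0.3]]
[[0.5663, 0.1158, 0.2161], [0.5664, 0.1161, 0.2162], [0.5663, 0.1164, 0.2163], [0.5664, 0.1168, 0.2164], [0.5663, 0.1171, 0.2164], [0.5663, 0.1174, 0.2164], [0.5663, 0.1177, 0.2164], [0.5663, 0.1179, 0.2164]]
[ 5.66316853e-01  1.16897772e-01  2.16300527e-01  5.13909774e-02
  9.98678441e-01 -1.26694033e-04  5.23112980e-06  1.02937319e-01
 -6.31442583e-02 -2.88449427e+00] 84.10843153283429
```

Request:
drive_tool([
  [0,0,-10,0,0,0.003,0.1],
  [-10,1,-10,0,0,0,0.1],
  [-15,1.5,0,0,0,0,0.1],
  [-15,1.5,0,0,0,0,0.1],
  [-12,1.2,0,0,0,0,0.1],
  [-8,0.8,0,0,0,0,0.1],
  [0,0,0,0,0,0,0.1],
  [0,0,0,0,0,0,0.1],
  [0,0,0,0,0,0,0.1],
  [0,0,0,0,0,0,0.1],
])

```text
clock: 8.3
ee_pos: [0.507, 0.124, 0.1965]
tcp_rot: [0.049, 0.999, -0.0, 0.0]
contact_force: [0.6, 0.4, -3.2]
opening: 0.0191
finger_force: 61.0
```

```bash
cat > rep.py <<'E'
from h import *
# bracket origin in post frame (mm), height above nominal home, forces in post frame
q=(.4623,.1258,3.042)
s=arm.get_state(); a=s['tcp_rot']; c,si=np.cos(q[2]),np.sin(q[2]); R=np.array([[c,si,0],[-si,c,0],[0,0,1]])
t=R@(np.array(s['ee_pos'])-[q[0],q[1],0])*1000+[27,0,-66.7-125]
print('t',s['clock'],'post xyz',np.round(t,1),'F post',np.round(R@s['contact_force'],1),'M',np.round(R@s['ft_torque'],2),'yaw',round(2*np.degrees(np.arctan2(a[1],a[0]))-90,2),np.round(a[2:],4))
E
python3 - <<'E'
from h import *
import rep
i=shot('wrist','w3'); shot('side','si3'); shot('scene','sc3')
def c(f,u,v,w,h,W,H,g):
    i=cv2.imread(f'pics/{f}.png')[v:v+h,u:u+w]; return np.clip(cv2.resize(i,(W,H),interpolation=cv2.INTER_CUBIC)*float(g),0,255).astype(np.uint8)
cv2.imwrite('pics/c4.png',np.vstack([np.hstack([c('w3',205,20,150,115,400,300,2.2),c('si3',190,120,80,60,400,300,1.8)]),np.hstack([c('sc3',235,110,80,60,400,300,1.8),c('w3',0,0,560,420,400,300,1.5)])]))
E
```

```text
t 8.3 post xyz [-17.6  -2.7   4.8] F post [-0.6 -0.5 -3.2] M [-0.02 -0.06 -0.03] yaw 84.37 [-0.      0.0004]
```

View pics/c4.png

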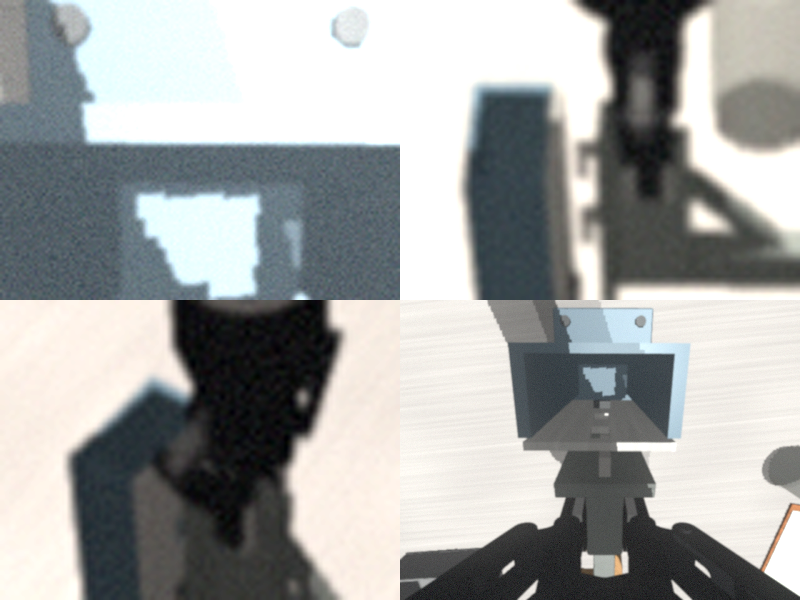

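Request:
drive_tool([
  [0,-1.5,0,0,0,0,0.1],
  [-2,-1.2,0,0,0,0,0.1],
  [-2,0.2,0,0,0,0,0.1],
  [-1,0,0,0,0,0,0.1],
  [0,0,0,0,0,0,0.1],
  [0,0,0,0,0,0,0.1],
  [0,0,0,0,0,0,0.1],
])

```text
clock: 9.15
ee_pos: [0.5013, 0.1218, 0.1963]
tcp_rot: [0.049, 0.999, 0.0, 0.0]
contact_force: [-1.0, -0.6, -3.5]
opening: 0.0193
finger_force: 61.0
```

```bash
python3 rep.py
```

```text
t 9.15 post xyz [-12.2   0.2   4.6] F post [ 1.   0.7 -3.5] M [-0.01 -0.08 -0.03] yaw 84.41 [0.     0.0001]
```

Now feel forward.

Request:
drive_tool([
  [-1,0.1,0,0,0,0,0.1],
  [-1,0.1,0,0,0,0,0.1],
  [-1,0.1,0,0,0,0,0.1],
  [-1,0.1,0,0,0,0,0.1],
  [0,0,0,0,0,0,0.1],
])

```text
clock: 9.65
ee_pos: [0.4989, 0.1219, 0.1968]
tcp_rot: [0.049, 0.999, 0.0, 0.002]
contact_force: [4.2, 0.5, -5.8]
opening: 0.019
finger_force: 60.8
```

```bash
python3 rep.py
```

```text
t 9.65 post xyz [-9.8  0.3  5.1] F post [-4.2 -1.  -5.8] M [-0.04  1.22 -0.03] yaw 84.38 [0.0002 0.0021]
```

Request:
drive_tool([
  [0,0,-0.7,0,0,0,0.1],
  [0,0,-0.7,0,0,0,0.1],
  [0,0,-0.7,0,0,0,0.1],
  [0,0,-0.7,0,0,0,0.1],
  [0,0,0,0,0,0,0.1],
])

```text
clock: 10.15
ee_pos: [0.499, 0.1222, 0.1946]
tcp_rot: [0.049, 0.999, 0.001, 0.002]
contact_force: [5.4, -1.0, -2.0]
opening: 0.0191
finger_force: 61.2
```

```bash
python3 rep.py
```

```text
t 10.15 post xyz [-9.9 -0.   2.9] F post [-5.5  0.5 -2. ] M [ 0.04  1.21 -0.04] yaw 84.38 [0.0005 0.0019]
```

Request:
drive_tool([
  [0,0,-0.7,0,0,0,0.1],
  [0,0,-0.7,0,0,0,0.1],
  [0,0,-0.7,0,0,0,0.1],
  [0,0,-0.7,0,0,0,0.1],
  [0,0,0,0,0,0,0.1],
])

```text
clock: 10.65
ee_pos: [0.4991, 0.1224, 0.1918]
tcp_rot: [0.049, 0.999, 0.001, 0.002]
contact_force: [6.1, -1.2, -1.6]
opening: 0.019
finger_force: 61.2
```

```bash
python3 rep.py
```

```text
t 10.65 post xyz [-9.9 -0.2  0.1] F post [-6.2  0.6 -1.6] M [-0.01  1.2   0.04] yaw 84.39 [0.0006 0.002 ]
```

Request:
drive_tool([
  [0,0,1.2,0,0,0,0.1],
  [0,0,1.2,0,0,0,0.1],
  [0,0,1.2,0,0,0,0.1],
  [0,0,1,0,0,0,0.1],
  [0,0,0.7,0,0,0,0.1],
  [0,0,0.7,0,0,0,0.1],
  [0,0,0.7,0,0,0,0.1],
  [0,0,0,0,0,0,0.1],
])

```text
clock: 11.45
ee_pos: [0.4987, 0.1219, 0.1974]
tcp_rot: [0.049, 0.999, 0.0, 0.002]
contact_force: [6.7, -0.8, -5.2]
opening: 0.0192
finger_force: 60.7
```

```bash
python3 rep.py
```

```text
t 11.45 post xyz [-9.6  0.3  5.7] F post [-6.8  0.2 -5.2] M [ 0.01  1.64 -0.  ] yaw 84.38 [0.0001 0.0018]
```

Request:
drive_tool([
  [0,0,0.7,0,0,0,0.1],
  [0,0,0.7,0,0,0,0.1],
  [0,0,0.7,0,0,0,0.1],
  [0,0,0.7,0,0,0,0.1],
  [0,0,0,0,0,0,0.1],
])

```text
clock: 11.95
ee_pos: [0.4957, 0.1223, 0.1995]
tcp_rot: [0.049, 0.999, -0.0, -0.002]
contact_force: [-0.4, -0.1, -3.3]
opening: 0.0191
finger_force: 61.0
```

```bash
python3 rep.py
```

```text
t 11.95 post xyz [-6.5  0.2  7.8] F post [ 0.4  0.2 -3.3] M [-0.03 -0.05  0.01] yaw 84.43 [-0.0002 -0.0016]
```

Request:
drive_tool([
  [-1,0.1,0,0,0,0,0.1],
  [-1,0.1,0,0,0,0,0.1],
  [-1,0.1,0,0,0,0,0.1],
  [-1,0.1,0,0,0,0,0.1],
  [-1,0.1,0,0,0,0,0.1],
  [0,0,0,0,0,0,0.1],
])

```text
clock: 12.55
ee_pos: [0.492, 0.1226, 0.2002]
tcp_rot: [0.049, 0.999, 0.0, -0.0]
contact_force: [0.1, 0.5, -3.2]
opening: 0.0189
finger_force: 61.0
```

```bash
python3 rep.py
```

```text
t 12.55 post xyz [-2.9  0.2  8.5] F post [-0.1 -0.5 -3.2] M [-0.04 -0.07  0.02] yaw 84.4 [ 0.     -0.0001]
```

Request:
drive_tool([
  [-1,0.1,0,0,0,0,0.1],
  [-1,0.1,0,0,0,0,0.1],
  [-1,0.1,0,0,0,0,0.1],
  [-0.5,0,0,0,0,0,0.1],
  [0,0,0,0,0,0,0.1],
])

```text
clock: 13.05
ee_pos: [0.489, 0.1228, 0.2003]
tcp_rot: [0.049, 0.999, 0.0, 0.0]
contact_force: [0.9, 0.2, -4.1]
opening: 0.0191
finger_force: 61.0
```

```bash
python3 rep.py
```

```text
t 13.05 post xyz [0.1 0.3 8.6] F post [-0.9 -0.3 -4.1] M [0.   0.14 0.  ] yaw 84.39 [0.0001 0.0004]
```

Request:
drive_tool([
  [-0.7,0,-1,0,0,0,0.1],
  [0,0,-1,0,0,0,0.1],
  [0,0,-1,0,0,0,0.1],
  [0,0,-1,0,0,0,0.1],
  [0,0,0,0,0,0,0.1],
])

```text
clock: 13.55
ee_pos: [0.4898, 0.123, 0.1973]
tcp_rot: [0.049, 0.999, 0.001, 0.002]
contact_force: [2.8, -0.6, 2.3]
opening: 0.019
finger_force: 61.7
```

```bash
python3 rep.py
```

```text
t 13.55 post xyz [-0.7  0.   5.6] F post [-2.8  0.3  2.3] M [0.03 0.83 0.03] yaw 84.39 [0.0006 0.002 ]
```

Request:
drive_tool([
  [0,0,-1,0,0,0,0.1],
  [0,0,-1,0,0,0,0.1],
  [0,0,-1,0,0,0,0.1],
  [0,0,0,0,0,0,0.1],
])

```text
clock: 13.95
ee_pos: [0.4891, 0.1232, 0.1938]
tcp_rot: [0.049, 0.999, 0.001, 0.001]
contact_force: [4.1, -0.2, 4.5]
opening: 0.0189
finger_force: 62.2
```

```bash
python3 rep.py
```

```text
t 13.95 post xyz [ 0.1 -0.1  2.1] F post [-4.1 -0.2  4.5] M [-0.09  1.   -0.02] yaw 84.39 [0.0005 0.0012]
```

Request:
drive_tool([
  [0,0,-1,0,0,0,0.1],
  [0,0,-1,0,0,0,0.1],
  [0,0,-1,0,0,0,0.1],
  [0,0,-1,0,0,0,0.1],
  [0,0,0,0,0,0,0.1],
])

```text
clock: 14.45
ee_pos: [0.4885, 0.123, 0.1888]
tcp_rot: [0.049, 0.999, 0.0, 0.001]
contact_force: [6.0, 0.6, -2.0]
opening: 0.0191
finger_force: 61.5
```

```bash
python3 rep.py
```

```text
t 14.45 post xyz [ 0.6  0.1 -2.9] F post [-5.9 -1.2 -2. ] M [-0.17  1.58 -0.01] yaw 84.39 [0.0002 0.0008]
```

Request:
drive_tool([
  [0,0,-1,0,0,0,0.1],
  [0,0,-1,0,0,0,0.1],
  [0,0,-1,0,0,0,0.1],
  [0,0,-1,0,0,0,0.1],
  [0,0,0,0,0,0,0.1],
])

```text
clock: 14.95
ee_pos: [0.4885, 0.1226, 0.1843]
tcp_rot: [0.049, 0.999, -0.0, 0.001]
contact_force: [6.6, 0.5, -2.0]
opening: 0.0189
finger_force: 61.5
```

```bash
python3 rep.py
```

```text
t 14.95 post xyz [ 0.6  0.6 -7.4] F post [-6.5 -1.2 -2. ] M [-0.14  1.62 -0.04] yaw 84.38 [-0.0002  0.0008]
```

Request:
drive_tool([
  [0,0,-1,0,0,0,0.1],
  [0,0,-1,0,0,0,0.1],
  [0,0,-1,0,0,0,0.1],
  [0,0,0,0,0,0,0.1],
])

```text
clock: 15.35
ee_pos: [0.4889, 0.1226, 0.1835]
tcp_rot: [0.049, 0.999, 0.0, 0.001]
contact_force: [2.4, -2.4, 9.8]
opening: 0.0193
finger_force: 63.0
```

```bash
python3 rep.py
```

```text
t 15.35 post xyz [ 0.3  0.5 -8.2] F post [-2.7  2.1  9.8] M [ 0.36  0.61 -0.06] yaw 84.38 [0.0001 0.0006]
```

Request:
drive_tool([
  [0,0,1,0,0,0,0.1],
  [0,0,1,0,0,0,0.1],
  [0,0,1,0,0,0,0.1],
  [0,0,1,0,0,0,0.1],
  [0,0,1,0,0,0,0.1],
  [0,0,0,0,0,0,0.1],
])

```text
clock: 15.95
ee_pos: [0.4884, 0.1223, 0.1852]
tcp_rot: [0.049, 0.999, -0.001, 0.001]
contact_force: [9.7, -0.5, -7.6]
opening: 0.0189
finger_force: 60.7
```

```bash
python3 rep.py
```

```text
t 15.95 post xyz [ 0.6  0.9 -6.5] F post [-9.7 -0.5 -7.6] M [-0.24  2.26 -0.05] yaw 84.38 [-0.0006  0.001 ]
```

Request:
drive_tool([
  [1.5,0,0,0,0,0,0.1],
  [1,0,0.5,0,0,0,0.1],
  [0,0,0.5,0,0,0,0.1],
  [0,0,0,0,0,0,0.1],
  [0,0,0,0,0,0,0.1],
])

```text
clock: 16.45
ee_pos: [0.4885, 0.1224, 0.1851]
tcp_rot: [0.049, 0.999, -0.001, -0.002]
contact_force: [5.5, 0.2, -9.2]
opening: 0.0192
finger_force: 60.5
```

```bash
python3 rep.py
```

```text
t 16.45 post xyz [ 0.5  0.8 -6.6] F post [-5.4 -0.7 -9.2] M [-0.24  1.72 -0.07] yaw 84.41 [-0.0011 -0.0016]
```

Request:
drive_tool([
  [0,0,-1.2,0,0,0,0.1],
  [0,0,-1.2,0,0,0,0.1],
  [0,0,-1.2,0,0,0,0.1],
  [0,0,-1.2,0,0,0,0.1],
  [0,0,-0.8,0,0,0,0.1],
  [0,0,0,0,0,0,0.1],
  [0,0,0,0,0,0,0.1],
])

```text
clock: 17.15
ee_pos: [0.49, 0.1225, 0.1835]
tcp_rot: [0.049, 0.999, -0.0, -0.001]
contact_force: [1.4, -2.9, 6.5]
opening: 0.0191
finger_force: 62.5
```

```bash
python3 rep.py
```

```text
t 17.15 post xyz [-0.9  0.5 -8.2] F post [-1.6  2.8  6.5] M [0.45 0.28 0.09] yaw 84.4 [-0.0001 -0.0008]
```

Request:
drive_tool([
  [-1.2,0,0,0,0,0,0.1],
  [0,0,1.5,0,0,0,0.1],
  [0,0,0,0,0,0,0.1],
  [0,0,0,0,0,0,0.4],
  [0,0,0,0,0,0,0.7],
  [0,0,0,0,0,0,0.7],
  [0,0,0,0,0,0,0.7],
  [0,0,0,0,0,0,0.7],
  [0,0,5,0,0,0,0.7],
  [0,0,10,0,0,0,0.7],
  [0,0,20,0,0,0,0.7],
  [0,0,30,0,0,0,0.7],
  [0,0,30,0,0,0,0.7],
  [10,0,30,0,0,0,0.7],
  [20,0,20,0,0,0,0.7],
  [40,0,10,0,0,0,0.7],
  [40,0,0,0,0,0,0.7],
  [0,0,0,0,0,0,0.7],
])

```text
clock: 18.95
ee_pos: [0.6031, 0.1227, 0.3388]
tcp_rot: [0.05, 0.999, -0.001, 0.001]
contact_force: [-0.2, -0.5, 0.9]
opening: 0.0601
finger_force: 0.0
```

```bash
python3 - <<'E'
from h import *
import rep
shot('wrist','w4'); shot('side','si4'); shot('scene','sc4')
def c(f,u,v,w,h,W,H,g):
    i=cv2.imread(f'pics/{f}.png')[v:v+h,u:u+w]; return np.clip(cv2.resize(i,(W,H),interpolation=cv2.INTER_CUBIC)*float(g),0,255).astype(np.uint8)
cv2.imwrite('pics/c5.png',np.vstack([np.hstack([c('sc4',220,110,120,90,400,300,1.8),c('si4',180,130,120,90,400,300,1.8)]),np.hstack([c('w4',0,0,560,420,400,300,1.6),c('sc4',0,0,560,420,400,300,1.2)])]))
E
```

```text
t 18.95 post xyz [-113.5  -10.9  147.1] F post [0.1 0.6 0.9] M [ 0.03 -0.08  0.03] yaw 84.32 [-0.0014  0.0013]
```

View pics/c5.png

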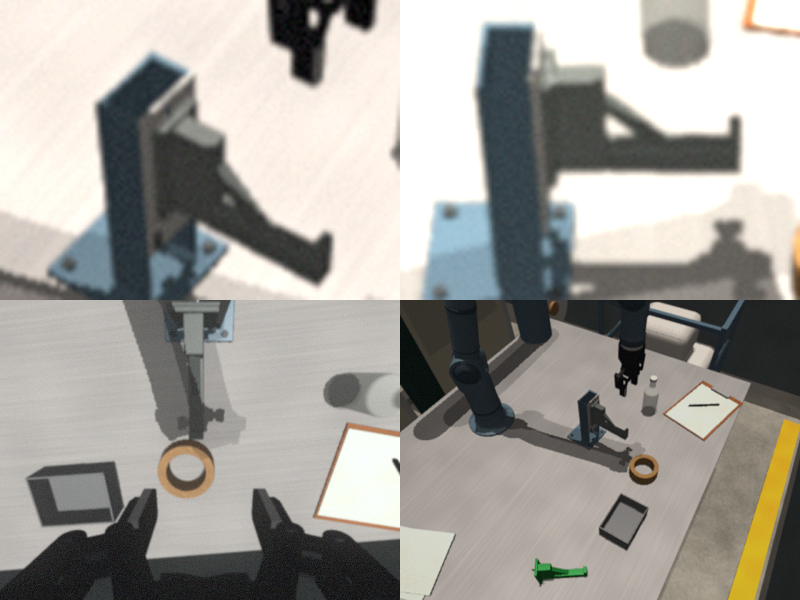

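The arm hangs level and flat against the slotted plate, at (190,160) in the scene crop and (580,120) in the side crop. The gripper is clear, and the roll, bottle and bin are untouched. The hard seat came 16.5 mm below entry, and the latch held when I tugged upward. Handing in.

```bash
python3 -c "
from bench import arm
print(arm.sign_off())"
```

```text
the job is handed in; nothing more can be done
None
```

The grey reel arm is hung on the post with both hooks seated and the latch engaged (it held a gentle upward tug); the force readings between moves stayed under about 14 N, the roll, bottle and bin weren't touched, and the job was handed in at about 19 s of the 54 s limit.

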